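Shut the dry cabinet and set its humidity selector

ROBOT

A 6-joint arm with a two-finger parallel gripper is mounted at the origin on the work surface. World frame = base frame: x ahead of the robot, y to its left, z up, the work surface at z = 0. Lengths are in mm, angles in rad, forces in N, time in s.
With the tool pointing down it reaches from about 375 to 825 mm from the base axis. Payload 5.5 kg.
Tool frame: the origin (TCP) lies midway between the tips of the shut fingers; the grasp point (between the pads) lies 19 mm behind it (bot.hold_point_z is the distance from the TCP to the grasp point, in mm); z points along the fingers, y is the line along which they close (so a half turn about z gives the same grasp; the last joint's range is limited). The gripper opens to 85 mm and grips with 20 to 120 N. Pads are 22 mm wide; open, the fingers measure 114 mm over their backs; the gripper's body (76 mm by 85 mm) begins 54 mm behind the grasp point. The pads swing forward as they close: fully open they stand 13 mm farther back than shut.
Start: joints at [1.33, 0.314, -0.047, 1.21, 0, 1.571], TCP at [143.085, 582.685, 231.299] pointing down, gripper open.
Joint ranges: [-2.67, 2.67], [-0.69, 1.73], [-1.03, 1.25], [-2.08, 2.16], [-1.42, 1.45], [-3.14, 3.14]. Speed limits (rad/s): [2.39, 2.39, 3.01, 3.14, 3.14, 3.14].

INTERFACE

Orientations are given as [roll, pitch, yaw] about the fixed x, y, z axes, in that order (R = Rz(yaw) Ry(pitch) Rx(roll)).
In Python, from workcell import bot gives the robot as it stands.
- The arm moves only by the tool carry_out, never from a script. Its argument "plan" is a list that holds one entry, the list of rows, each a list of 7 numbers: the shift along the world's x, y, z in m, then the turn, a rotation vector about the world's x, y, z in degrees, then the opening, from 0 (shut) to 1 (fully open). A call has 1 to 20 rows; each row shifts and turns the commanded pose from where the row before left it; what a row does not reach is not made up. A row lasts 1/12 s, in which the tool goes at most 41.7 mm and 7.16 degrees, less where a joint would pass 70% of its speed; a pose out of reach is approached as far as the arm can. A call with a gripper value outside its range is refused whole. The fingers move at their own pace and stop on an object; "grip_force" is the grip in N (left out, the last holds). Time passes only in rows, so rows that do not move let the fingers close. It gives the time, the measured TCP pose, the force, the opening and the grip force at its end, in the units of the state.
- bot.sense(): the state, without advancing time (a new reading comes with each control period).
- bot.grab_frame(name): name is "scene" or "top" or "wrist"; returns a dict with "color" (384x512x3 uint8, red, green, blue), "range_z" (384x512 float32, mm along the optical axis (not along the pixel's ray), 0 where there is no reading), "K" (3x3 intrinsics, pixels), "D" ([k1, k2, p1, p2, k3] as OpenCV has them; the pictures are not rectified), "R" (3x3) and "t" (3): a world point X has camera coordinates R X + t. Camera axes: x right, y down, z forward; pixel columns grow to the right and rows downward; lengths in mm; the calibration is good to about 2 mm. A picture is of the moment at which its call begins.
- bot.hand_in(): hands the job in; it is judged then, once.
The state is a dict: "time": time; "qpos": joint angles; "qvel": joint speeds; "effort": joint torques, N m; "position": TCP position; "ee_rot": TCP orientation; "contact_force": force on the tool from outside, world axes, zero at the start; "moment": the same for the moment, N m; "opening": finger opening in mm; "finger_force": force on a finger pad.
Only numpy, scipy, OpenCV 4.12 (cv2) and the standard library are available. Lean on these libraries where they do the work, as an engineer would, in place of code of your own. Each camera call takes 0.05 s, during which the arm holds its last target. There are 200 camera calls.

TASK

Shut the dry cabinet: lower its clear lid fully home without slamming it, and set the humidity selector to the orange dot. The knob is the push-to-turn kind with no end stop: push it down only until you feel it meet its stop, turn it the shorter way round to the dot, and let it spring back up so that it locks there; do not force it against its stop or its lock. Leave everything else where it is.

Things in the scene. Friction and masses are not known exactly. Their poses are not given: they have to be found in the camera images.
- dry_cabinet: The dry cabinet, fixed to the shelf: a clear box 220 x 260 x 140 mm (x, y, z) with a white control tower 220 x 150 x 146 mm joined to its right (-y) side, axis at y = -205 mm. Origin: centre of the underside of the clear box; x towards the hinge side (away from the robot), y to the left.
- lid (a joint): Angle of the clear lid (rad), 0 = shut flat on the box, positive = open; its front edge, towards the robot, lifts. The lid is a plate 224 x 260 x 6 mm, 0.28 kg, on a stiff hinge: it stays at any angle and takes about 3 to 4 N at its front edge to push down.
- lid_hinge (a point): Point on the lid's hinge line (parallel to the cabinet's y), at the middle of the far rim, on the lid's underside, 140 mm above the shelf. Its axes turn with the lid: -x runs along the lid to its front edge (222 mm away), z is up out of the lid's top face (6 mm above this point).
- lid_grip (a point): Centre of the top of the lid's grey lip (14 x 90 x 12 mm high, along y), 22 mm from the lid's front edge and 198 mm from the hinge line.
- control_head: Black round dial 112 mm across and 20 mm high, fixed on the control tower's top, with 12 white ticks 30 degrees apart and eight raised dots. Origin: centre of its underside, on the knob's axis; z up; it may be mounted at any yaw; its x axis runs along the tick at which the knob stands at the start.
- orange_dot: The orange dot, 10 mm across, 1.6 mm high, on the dial's top 41.5 mm from the knob's axis, at one of the 12 ticks; it marks the wanted humidity. Seven more dots are white. Origin: centre of its underside.
- knob: The grey selector knob: a round skirt 48 mm across, 3 mm high, with an upright bar on top, 46 mm long (x) and 14 mm wide (y), to 34 mm above the skirt's underside. White line on the bar and white nose on the skirt show its pointer, along +x. Origin: on the axis at the skirt's underside, 14 mm above the dial's top at rest; z up.
- knob_grip (a point): Point on the knob's axis inside the bar, 26 mm above the skirt's underside: a height to grip the bar across its 14 mm.
- knob_aim (a point): Point straight out along the knob's pointer, 41.5 mm from the axis, level with the skirt underside; seen from above it lies over the dot that the pointer aims at.
- selector (a joint): Turn of the knob (rad), 0 at the start, positive = counter-clockwise from above. It turns on for ever either way, no end stop; settings are 30 degrees (0.524 rad) apart. When up it is locked by a toothed ring inside, with about 0.055 rad of play each way. More than 10 N on the stop or on the lock's teeth (about 0.18 N m of twist while locked) harms it; turning when free takes about 0.02 N m.
- press (a joint): How far the knob is pushed down (m), 0 = up and locked. A spring pushes up with 4 N plus 0.3 N per mm. The knob comes free to turn somewhere between 3 and 10 mm down, differently each time and unseen; 0.3 mm further down a stiff rubber stop (25 N per mm) is felt as a sharp rise over the spring's 7.5 N at most. Let go within 0.06 rad of a setting it springs up and locks; between settings it stays down.
- lens_in: Bystander: a grey rubberised lens, 74 mm across, 98 mm tall, standing in the clear box.
- cap_deck: Bystander: a black body cap, 58 mm across, 10 mm high, lying on the control tower behind the dial.
- tray: Bystander: white ceramic tray 110 x 160 x 16 mm on the shelf.
- cap_tray: Bystander: the second black body cap, 58 mm across, lying in the tray.
- grey_lens: Bystander: a second grey lens, 74 mm across, 98 mm tall, on the shelf.
- ext_tube: Bystander: chrome extension tube, a ring 62 mm across and 28 mm high.

How it is judged (in metres and radians):
At the end, for the whole second after the job is handed in: The lid is shut (within 0.03 rad) and still; the knob is up (within 1.5 mm of its rest height), at rest, and its pointer aims at the orange dot (the aim point within 5 mm of the dot centre, seen from above; the next setting is 20 mm away) (value of joint lid below 0.03 rad and velocity of joint lid below 0.05 rad/s and horizontal distance between knob_aim and orange_dot below 0.005 m and value of joint press below 0.0015 m and velocity of joint selector between -0.1 and 0.1 rad/s); the robot touches nothing.
It fails at once if the knob turned away from the shorter way to the orange dot (more than one setting the wrong way, or on past half a turn) ((y of orange_dot in the frame of control_head above 0 m and value of joint selector below -0.62 rad) or (y of orange_dot in the frame of control_head below 0 m and value of joint selector above 0.62 rad) or value of joint selector above 3.2 rad or value of joint selector below -3.2 rad).
It fails at once if the knob pressed on its stop, or twisted against its lock, with more than 10 N (contact force between knob and control_head above 10 N).
It fails at once if the lid slammed (faster than 1.5 rad/s) (velocity of joint lid below -1.5 rad/s).
It fails at once if a bystander moved by more than 20 mm (distance of any of lens_in, cap_deck, tray, cap_tray, grey_lens, ext_tube from where it was at the start of the episode above 0.02 m).
It also fails if it takes over 72 s, if anything falls off the work surface, if the arm or the gripper's body presses on something with over 40 N, if the wrist force passes 120 N, or if a joint passes its speed limit or range.

## Working session

There is one attempt and no reset: what is moved stays moved. The work goes in short steps, Python scripts to look and compute and a tool call to move; the robot and the scene stay as the last step left them, time stands still between calls to the robot, and variables do not carry over. Pictures are saved under pics/ and viewed, at most 10 in all, crops included, and the job is handed in when it is done.

Besides the shell and the picture viewer there is one more tool, called after ">>>" by a JSON object that holds its "name" and its "arguments". carry_out: Moves the arm, as the interface text tells. Its arguments: {"type":"object","properties":{"plan":{"type":"array","items":{"type":"array","items":{"type":"array","items":{"type":"number"}}}},"grip_force":{"type":"number"}},"required":["plan"]}

```bash
mkdir -p pics
cat > h.py <<'E'
import numpy as np, cv2
from workcell import bot
def ray(f,uv,z):
    p=cv2.undistortPoints(np.array([[uv]],float),f["K"],f["D"])[0,0]
    R=np.array(f["R"]);t=np.array(f["t"]).ravel()
    c=-R.T@t; d=R.T@np.array([p[0],p[1],1]); return c+d*(z-c[2])/d[2]
def cloud(f):
    Z=f["range_z"];h,w=Z.shape
    u,v=np.meshgrid(np.arange(w),np.arange(h))
    p=cv2.undistortPoints(np.stack([u,v],-1).reshape(-1,1,2).astype(float),f["K"],f["D"]).reshape(h,w,2)
    P=np.dstack([p*Z[...,None],Z]); R=np.array(f["R"]);t=np.array(f["t"]).ravel()
    return (P-t)@R
def proj(f,X):
    return cv2.projectPoints(np.atleast_2d(X).astype(float),cv2.Rodrigues(np.array(f["R"]))[0],np.array(f["t"]).ravel(),f["K"],f["D"])[0][:,0]
E
python3 - <<'E'
from h import *
a=bot.grab_frame("top");b=bot.grab_frame("scene")
im=np.vstack([a["color"],b["color"]])[:,:,::-1]
cv2.imwrite("pics/top.png",cv2.resize(a["color"][:,:,::-1],(800,600)));cv2.imwrite("pics/scene.png",cv2.resize(b["color"][:,:,::-1],(800,600)))
for f in(a,b):print(-np.array(f["R"]).T@np.array(f["t"]).ravel(),(f["range_z"]>0).mean())
print(bot.sense())
E
```

```text
[ 401.34571013  -17.73073191 1732.12374979] 0.9960683186848959
[  203.76907124 -1034.03330351  1275.86406627] 0.9958292643229166
{'time': 0.1, 'qpos': array([ 1.32998778e+00,  3.14163420e-01, -4.79784302e-02,  1.21022369e+00,
       -4.37800295e-06,  1.57078871e+00]), 'qvel': array([ 0.00134899, -0.00149864,  0.00200588, -0.00154328,  0.00049012,
       -0.0009202 ]), 'effort': array([ 2.12954856e-04, -5.40763485e+01,  3.40541768e+01,  1.11451800e-02,
        3.23985114e-05,  1.90842576e-05]), 'position': array([142.96729061, 582.17029959, 230.5162237 ]), 'ee_rot': array([-3.14002344e+00,  4.36604062e-06,  2.90079173e+00]), 'contact_force': array([-0.39627549, -0.10438634, -0.6529093 ]), 'moment': array([-0.03240472, -0.02848861, -0.00011187]), 'finger_force': 0.0, 'opening': 85.3867715683759}
```

View pics/top.png

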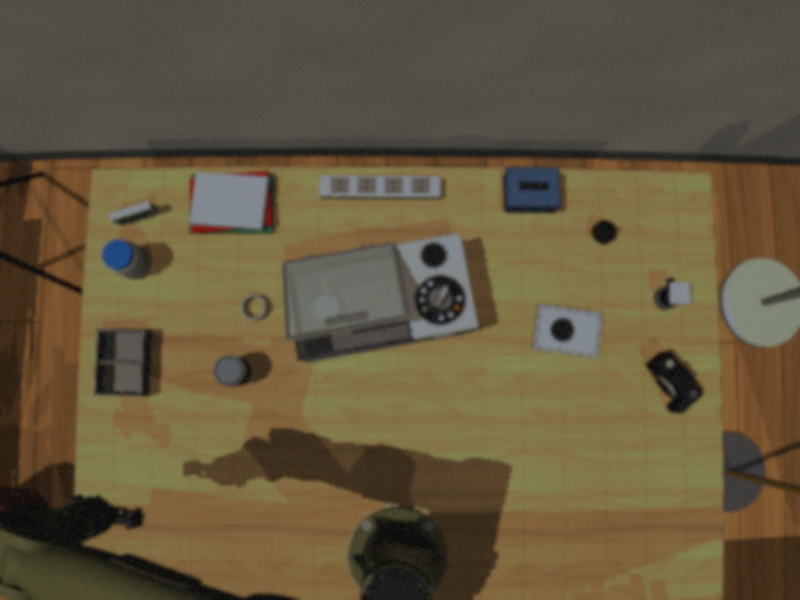

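View pics/scene.png

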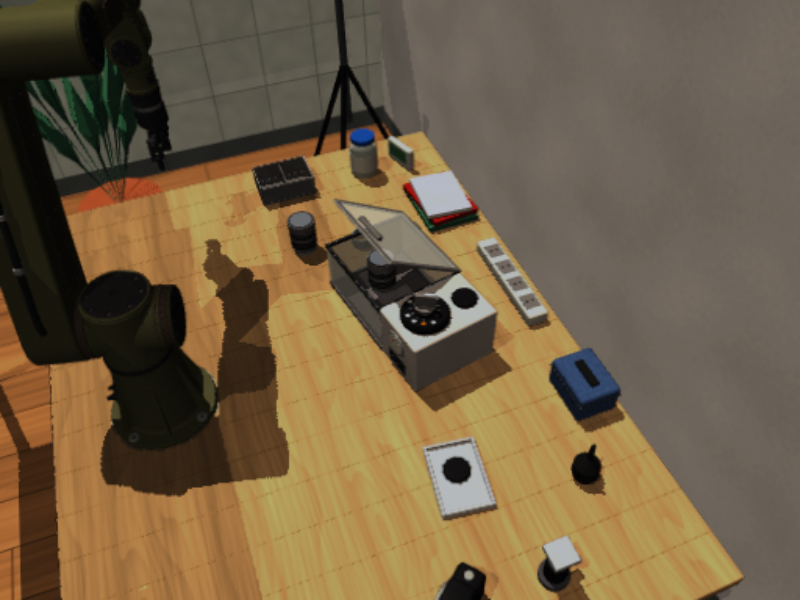

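The top view shows the dial at about (440,300) and the tower's white top at x 400-478, y 235-345. The lid is open and its lip is at about (347,318). The scene view shows the same: dial at about (425,313), lip at about (370,228). Next I'll measure with rays and depth.

```bash
python3 - <<'E'
from h import *
for n in("top","scene"):
    f=bot.grab_frame(n);C=cloud(f);im=f["color"].astype(int);hsv=cv2.cvtColor(f["color"],cv2.COLOR_RGB2HSV)
    z=C[...,2]
    near=(C[...,0]>350)&(C[...,0]<900)&(abs(C[...,1])<350)
    m=(near&(z>138)&(z<156)&(hsv[...,1]<60)&(hsv[...,2]>110)).astype(np.uint8)
    m=cv2.morphologyEx(m,cv2.MORPH_CLOSE,np.ones((15,15)))
    k,l,s,c=cv2.connectedComponentsWithStats(m);i=1+s[1:,4].argmax();P=C[l==i];P=P[np.abs(P[:,2]-146)<12]
    r=cv2.minAreaRect(P[:,:2].astype(np.float32));print(n,"tower",r,np.median(P[:,2]),s[i])
    # dial: dark pixels near
    d=(near&(z>155)&(z<176)&(hsv[...,2]<70)).astype(np.uint8)
    k,l,s,c=cv2.connectedComponentsWithStats(d);i=1+s[1:,4].argmax();print("dial",s[i],c[i],ray(f,c[i],166))
    cc=c[i]
    d3=np.hypot(C[...,0]-ray(f,cc,166)[0],C[...,1]-ray(f,cc,166)[1])<56
    o=d3&(hsv[...,1]>120)&(hsv[...,0]<22)&(hsv[...,2]>100)
    v,u=np.nonzero(o);print("orange",len(u), ray(f,(u.mean(),v.mean()),167.6) if len(u) else 0,(u.mean(),v.mean()))
    kn=d3&(z>205)&(z<225);print("knobtop",kn.sum(),C[kn].mean(0) if kn.any() else 0)
    # lid: plane points above 150
    L=near&(z>165)&(C[...,1]>-60)&(C[...,1]<300)&(C[...,0]>450);print("lid pts",L.sum(),C[L].min(0),C[L].max(0))
    q=C[L];A=np.c_[q[:,:2],np.ones(len(q))];w=np.linalg.lstsq(A,q[:,2],rcond=None)[0];print("plane",w,np.std(A@w-q[:,2]))
    u,v=map(int,cc);s=45
    cv2.imwrite(f"pics/dial_{n}.png",cv2.resize(f["color"][v-s:v+s,u-s:u+s,::-1],(600,600),interpolation=cv2.INTER_CUBIC))
E
python3 -c "
import cv2,numpy as np
cv2.imwrite('pics/dials.png',cv2.resize(np.hstack([cv2.imread('pics/dial_%s.png'%n) for n in('top','scene')]),(800,400)))"
```

```text
top tower ((627.5960693359375, -85.63276672363281), (218.14865112304688, 145.43553161621094), 10.066761016845703) 146.79393067640433 [ 254  149   51   67 1457]
dial [266 177  31  30 522] [280.95402299 191.848659  ] [591.47803593 -89.9493001  166.        ]
orange 0 0 (np.float64(nan), np.float64(nan))
knobtop 60 [591.59811741 -91.95030355 214.1670446 ]
lid pts 3450 [492.88515556 -59.20365044 165.08449544] [698.86488656 256.3808374  273.16974943]
plane [-6.28455626e-01 -8.34302364e-02  5.98550625e+02] 9.905324798022443
scene tower ((620.0648803710938, -46.53807067871094), (219.09336853027344, 233.377197265625), 10.288387298583984) 146.41582198656945 [ 244  160   73   65 1218]
dial [256 189  32  24 432] [271.88425926 202.07407407] [ 586.55930499 -109.09042703  166.        ]
orange 6 [ 573.89650021 -127.82765456  167.6       ] (np.float64(270.5), np.float64(206.66666666666666))
knobtop 61 [593.52966192 -94.43113527 212.26591757]
lid pts 1470 [491.5456391  -58.51140924 165.20408018] [695.60445123 255.92108    271.97555553]
plane [-6.30295620e-01 -9.24655803e-02  6.01845529e+02] 9.306415014674508<stdin>:16: RuntimeWarning: Mean of empty slice.
  ret = ret.dtype.type(ret / rcount)
```

View pics/dials.png

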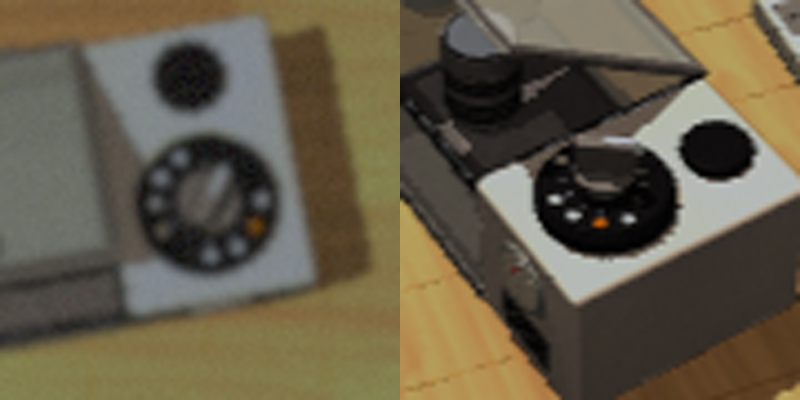

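The dials picture confirms the dot is clockwise from the pointer, by roughly 90°; I'll settle that later from the wrist camera. The lid comes first.

Run:
```python
from h import *
a=np.radians(10.1);X=np.array([np.cos(a),np.sin(a)]);Y=np.array([-X[1],X[0]])
O=np.array([627.6,-85.6])+205*Y;H=O+110*X;print("O",O,"hinge",H)
for n in("top","scene"):
    f=bot.grab_frame(n);C=cloud(f)
    q=C[(C[...,2]>150)&(C[...,2]<300)].reshape(-1,3)
    u=(q[:,:2]-H)@X;v=(q[:,:2]-H)@Y
    m=(u<-20)&(u>-215)&(abs(v)<120);u,v,z=u[m],v[m],q[m,2]-140
    th=np.arctan2(z,-u);m=(th>0.45)&(th<0.75)
    for _ in range(5):
        w=np.polyfit(u[m],z[m],1);r=z-np.polyval(w,u);m=abs(r)<6
    print(n,"angle",np.arctan(-w[0]),"offs",w[1],m.sum(),"std",r[m].std())
    k=(r>8)&(u<-110)&(r<30);print("lip?",k.sum(),u[k].mean(),v[k].mean(),z[k].mean()+140,"v",np.percentile(v[k],[2,98]),"front u min",u[m].min(),z[m].max()+140)
print(ray(bot.grab_frame("top"),(222,203.5),262))
```

```text
O [591.64982115 116.22315189] hinge [699.94517095 135.51349176]
top angle 0.5747579285503982 offs 6.480043466838748 2963 std 2.7146375325136067
lip? 116 -160.45836094600457 1.904797166816742 263.5381082240258 v [-45.06731077  96.71669948] front u min -190.23491200480836 272.52974790316614
scene angle 0.5744742957184562 offs 7.339784609394462 1243 std 1.8117903189768565
lip? 57 -161.40724420474663 -4.762572720008672 264.31034319003555 v [-48.69743073  41.34194306] front u min -188.46164798361167 273.9119177699778
[540.82225443 104.51036793 262.        ]
```

>>> {"name": "carry_out", "arguments": {"plan": [[[0,0,0.04,0,0,0,0],[0,0,0.04,0,0,0,0],[0.026,-0.03,0,0,0,0,0],[0.026,-0.03,0,0,0,0,0],[0.026,-0.03,0,0,0,0,0],[0.026,-0.03,0,0,0,0,0],[0.026,-0.03,0,0,0,0,0],[0.026,-0.03,0,0,0,0,0],[0.026,-0.03,0,0,0,0,0],[0.026,-0.03,0,0,0,0,0],[0.026,-0.03,0,0,0,0,0],[0.026,-0.03,0,0,0,0,0],[0.026,-0.03,0,0,0,0,0],[0.026,-0.03,0,0,0,0,0],[0.026,-0.03,0,0,0,0,0],[0.026,-0.03,0,0,0,0,0],[0,0,0,0,0,0,0]]], "grip_force": 30}}

```text
time: 1.77
position: [510.8, 157.7, 310.9]
ee_rot: [-3.14, 0.002, 2.894]
contact_force: [-0.7, -0.3, 0.8]
opening: 0.0
finger_force: 0.0
```

The lid is at 0.574 rad and its lip sits where the model puts it. I'll go above the lip and down to just short of contact.

>>> {"name": "carry_out", "arguments": {"plan": [[[0.018,-0.025,0,0,0,0,0],[0.0175,-0.0245,0,0,0,0,0],[0,0,-0.015,0,0,0,0],[0,0,-0.014,0,0,0,0],[0,0,-0.007,0,0,0,0],[0,0,0,0,0,0,0]]]}}

```text
time: 2.27
position: [541.3, 113.2, 273.5]
ee_rot: [-3.14, -0.003, 2.901]
contact_force: [-0.8, 0.2, -0.0]
opening: -0.1
finger_force: 0.0
```

>>> {"name": "carry_out", "arguments": {"plan": [[[0.004,-0.005,-0.001,0,0,0,0],[0,0,-0.004,0,0,0,0],[0,0,-0.004,0,0,0,0],[-0.0043,-0.0008,-0.0062,0,0,0,0],[-0.0043,-0.0008,-0.0062,0,0,0,0],[-0.0051,-0.0009,-0.0089,0,0,0,0],[-0.0051,-0.0009,-0.0089,0,0,0,0],[-0.0041,-0.0007,-0.0093,0,0,0,0],[-0.0041,-0.0007,-0.0093,0,0,0,0]]]}}

```text
time: 3.02
position: [518.8, 103.2, 216.9]
ee_rot: [-3.141, 0.0, 2.901]
contact_force: [0.8, -0.4, 0.9]
opening: -0.1
finger_force: 0.5
```

Run:
```python
from h import *
f=bot.grab_frame("scene");s=bot.sense();print(s["contact_force"],s["position"],s["time"])
cv2.imwrite("pics/lid.png",cv2.resize(f["color"][90:260,180:340,::-1],(565,600)))
```

```text
[-0.22129992 -0.51190244 -1.13253788] [517.16920775 102.97458919 214.99603224] 3.0667
```

View pics/lid.png

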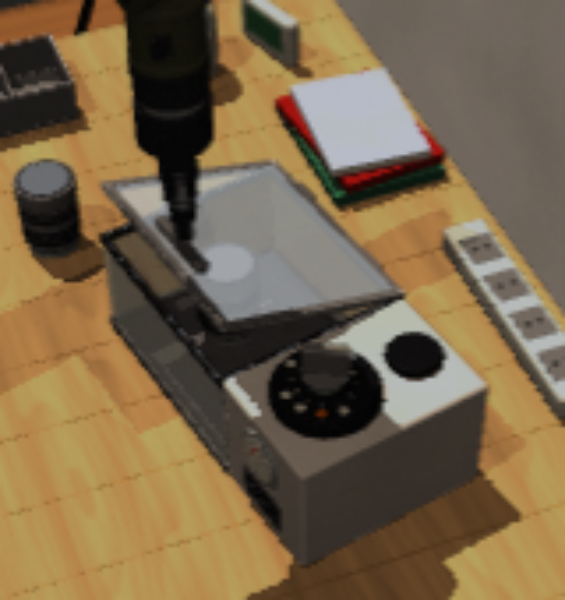

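The crop shows the fingers on the lip at about (185,240), with the lid clearly lower, so I'll carry on down the arc.

>>> {"name": "carry_out", "arguments": {"plan": [[[-0.0033,-0.0006,-0.0085,0,0,0,0],[-0.0033,-0.0006,-0.009,0,0,0,0],[-0.0023,-0.0004,-0.01,0,0,0,0],[-0.0023,-0.0004,-0.01,0,0,0,0],[-0.001,-0.0002,-0.006,0,0,0,0],[-0.001,-0.0001,-0.006,0,0,0,0],[-0.0005,0,-0.004,0,0,0,0],[0,0,0,0,0,0,0]]]}}

```text
time: 3.73
position: [505.3, 101.0, 163.0]
ee_rot: [-3.141, -0.001, 2.901]
contact_force: [0.0, -0.1, -0.0]
opening: 0.0
finger_force: 0.0
```

>>> {"name": "carry_out", "arguments": {"plan": [[[0,0,-0.002,0,0,0,0],[0,0,-0.002,0,0,0,0],[0,0,0,0,0,0,0]]]}}

```text
time: 3.98
position: [506.1, 101.2, 159.9]
ee_rot: [3.141, 0.0, 2.901]
contact_force: [-0.1, 0.4, -1.3]
opening: -0.2
finger_force: 0.0
```

>>> {"name": "carry_out", "arguments": {"plan": [[[0,0,-0.001,0,0,0,0],[0,0,-0.001,0,0,0,0],[0,0,0,0,0,0,0]]]}}

```text
time: 4.23
position: [506.1, 101.2, 158.5]
ee_rot: [3.141, 0.001, 2.901]
contact_force: [-1.3, 0.2, 4.1]
opening: -0.0
finger_force: 2.0
```

>>> {"name": "carry_out", "arguments": {"plan": [[[0,0,-0.001,0,0,0,0],[0,0,0,0,0,0,0]]]}}

```text
time: 4.4
position: [506.1, 101.1, 158.4]
ee_rot: [3.141, 0.001, 2.901]
contact_force: [-4.4, -0.5, 12.0]
opening: -0.3
finger_force: 5.9
```

Run:
```python
from h import *
a=np.radians(10.1);X=np.array([np.cos(a),np.sin(a)]);Y=np.array([-X[1],X[0]]);H=np.array([699.9,135.5])
print(bot.sense()["contact_force"],bot.sense()["position"])
f=bot.grab_frame("scene");C=cloud(f);q=C[(C[...,2]>125)&(C[...,2]<175)]
u=(q[:,:2]-H)@X;v=(q[:,:2]-H)@Y;m=(u<-10)&(u>-215)&(abs(v)<120)
for lo in range(-210,0,40):
    k=m&(u>lo)&(u<lo+40);print(lo,k.sum(),np.percentile(q[k,2],[10,50,90]))
```

```text
[-4.37417464 -0.49937011 11.95348767] [506.11649547 101.14502024 158.41502464]
-210 428 [143.35729096 147.44571742 157.14428557]
-170 370 [143.31740839 146.54640149 149.54071668]
-130 452 [143.49252614 146.70803454 150.2188538 ]
-90 457 [143.26429798 146.58138904 149.94081683]
-50 439 [143.1071591  146.7598825  150.24434172]Traceback (most recent call last):
  File "<stdin>", line 7, in <module>
    return _quantile_unchecked(
        a, q, axis, out, overwrite_input, method, keepdims, weights)
    return _ureduce(a,
                    func=_quantile_ureduce_func,
    ...<5 lines>...
                    overwrite_input=overwrite_input,
                    method=method)
    r = func(a, **kwargs)
    result = _quantile(arr,
                       quantiles=q,
    ...<2 lines>...
                       out=out,
                       weights=wgt)
    slices_having_nans = np.isnan(arr[-1, ...])
                                  ~~~^^^^^^^^^
IndexError: index -1 is out of bounds for axis 0 with size 0
```

The lid lies flat at z 146 and is shut. I'll rise and go above the knob with the gripper open.

>>> {"name": "carry_out", "arguments": {"plan": [[[0,0,0.02,0,0,0,0],[0,0,0.04,0,0,0,0],[0,0,0.04,0,0,0,1],[0.01,-0.024,0.03,0,0,0,1],[0.012,-0.028,0.02,0,0,0,1],[0.012,-0.028,0,0,0,0,1],[0.012,-0.028,0,0,0,0,1],[0.012,-0.028,0,0,0,0,1],[0.012,-0.028,0,0,0,0,1],[0.015,-0.028,0,0,0,0,1],[0,0,0,0,0,0,1],[0,0,0,0,0,0,1],[0,0,0,0,0,0,1]]]}}

```text
time: 5.53
position: [590.6, -90.8, 306.7]
ee_rot: [3.141, -0.001, 2.9]
contact_force: [-0.0, 0.3, 0.7]
opening: 85.1
finger_force: 0.0
```

Run:
```python
from h import *
f=bot.grab_frame("wrist");cv2.imwrite("pics/w1.png",f["color"][:,:,::-1])
s=bot.sense();print(s["position"],s["ee_rot"],s["opening"],-np.array(f["R"]).T@np.array(f["t"]).ravel(),proj(f,[[591.5,-91,166],[591.5,-91,214],[573.9,-127.8,167]]))
np.savez("w1.npz",**f)
```

```text
[590.53907439 -90.28669496 306.88262294] [ 3.14127158e+00 -5.39080964e-04  2.90121494e+00] 85.47902474995914 [509.44084627 -70.58874495 449.87833259] [[258.87389564 181.57925694]
 [258.83696102 200.00646599]
 [212.86031476 172.75487268]]
```

View pics/w1.png

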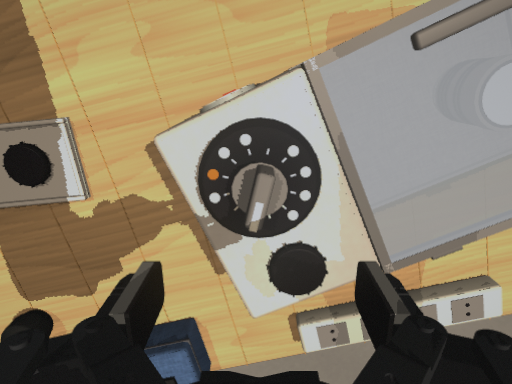

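The wrist view shows the dial centre near (259,178), the orange dot at (213,174), white dots around it, and the pointer's white nose at (256,217). The lid is flat. Now the angles.

```bash
cat > m.py <<'E'
from h import *
def meas(f,zk=0):
    im=f["color"];hsv=cv2.cvtColor(im,cv2.COLOR_RGB2HSV);H,S,V=cv2.split(hsv)
    c0=np.array([591.5,-91,166]);
    C=cloud(f)
    P=lambda uv,z:ray(f,uv,z)
    out={}
    # dial outline: dark region hull, on top plane
    u0,v0=proj(f,c0)[0]
    yy,xx=np.mgrid[:384,:512]
    d=((V<75)).astype(np.uint8)
    d=cv2.morphologyEx(d,cv2.MORPH_OPEN,np.ones((3,3)))
    k,l,s,c=cv2.connectedComponentsWithStats(d)
    dist=[np.hypot(*(c[i]-(u0,v0))) if s[i,4]>800 else 1e9 for i in range(k)];dist[0]=1e9
    i=int(np.argmin(dist));v,u=np.nonzero(l==i)
    hull=cv2.convexHull(np.c_[u,v].astype(np.int32))[:,0]
    W=np.array([P(p,166)[:2] for p in hull]).astype(np.float32)
    e=cv2.fitEllipse(W);print("dial",e)
    cen=np.array(e[0])
    g=np.array([[P((x,y),167.6)[:2] for x in range(512)] for y in range(0)])
    near=np.hypot(xx-u0,yy-v0)<75
    A=(V>150)&(S<70)&near; Om=(S>140)&(H<20)&(V>120)&near
    for name,mk,z in(("white",A,167.6),("orange",Om,167.6)):
        k,l,s,c=cv2.connectedComponentsWithStats(mk.astype(np.uint8))
        for j in range(1,k):
            if s[j,4]>=25:
                w=P(c[j],z)[:2]-cen;r=np.hypot(*w)
                if 33<r<50:print(name,s[j,4],"r %.1f ang %.1f"%(r,np.degrees(np.arctan2(w[1],w[0]))))
    # knob bar top
    zt=214-zk
    b=(np.hypot(C[...,0]-cen[0],C[...,1]-cen[1])<32)&(C[...,2]>zt-5)&(C[...,2]<zt+8)
    v,u=np.nonzero(b);Q=np.array([P(p,zt)[:2] for p in zip(u,v)]).astype(np.float32)
    r=cv2.minAreaRect(Q);bx=cv2.boxPoints(r);mu=Q.mean(0);w=np.linalg.svd(Q-mu,full_matrices=False)[2][0]
    print("bar",r,"mean",mu,"axis",np.degrees(np.arctan2(w[1],w[0])),len(Q))
E
python3 - <<'E'
from m import *
meas(dict(np.load("w1.npz")))
E
```

```text
dial ((591.1324462890625, -90.79063415527344), (107.27256774902344, 108.45557403564453), 76.72179412841797)
white 97 r 39.0 ang -176.5
white 96 r 40.0 ang 120.1
white 96 r 39.6 ang -144.9
white 86 r 41.2 ang 89.2
white 85 r 42.4 ang 59.6
white 79 r 42.1 ang -83.8
white 78 r 43.4 ang 30.4
white 32 r 42.3 ang -20.4
orange 104 r 40.8 ang -113.7
bar ((593.1961059570312, -91.03691101074219), (14.020785331726074, 47.66441345214844), 62.832862854003906) mean [592.1866  -90.51492] axis -27.232754 1085
```

The dot sits 90° clockwise (-118° against the pointer's -27.5°), so three settings. The axis is near (593,-90.5). I'll line up with the bar and descend.

>>> {"name": "carry_out", "arguments": {"plan": [[[0.0025,0,-0.01,0,0,-6.7,0.5],[0,0,-0.02,0,0,-6.7,0.5],[0,0,-0.02,0,0,0,0.5],[0,0,-0.02,0,0,0,0.5],[0,0,-0.015,0,0,0,0.5],[0,0,0,0,0,0,0.5],[0,0,0,0,0,0,0.5]]], "grip_force": 25}}

```text
time: 6.17
position: [592.5, -89.7, 221.8]
ee_rot: [-3.141, -0.001, 2.668]
contact_force: [0.4, -0.3, 0.4]
opening: 42.6
finger_force: 0.0
```

Run:
```python
from m import *
s=bot.sense();print(s["position"],s["ee_rot"],s["opening"],s["contact_force"])
f=bot.grab_frame("wrist");cv2.imwrite("pics/w2.png",f["color"][:,:,::-1]);meas(f)
```

```text
[592.54828013 -89.73822819 221.81827713] [-3.14123834e+00 -1.48443811e-03  2.66840435e+00] 42.58483520602311 [ 0.40558428 -0.30707204  0.40298421]
dial ((481.8642578125, -34.44182205200195), (99.69085693359375, 134.2090606689453), 0.0)Traceback (most recent call last):
  File "<stdin>", line 3, in <module>
  File "m.py", line 33, in meas
    r=cv2.minAreaRect(Q);bx=cv2.boxPoints(r);mu=Q.mean(0);w=np.linalg.svd(Q-mu,full_matrices=False)[2][0]
cv2.error: OpenCV(4.12.0) /io/opencv/modules/imgproc/src/convhull.cpp:143: error: (-215:Assertion failed) total >= 0 && (depth == CV_32F || depth == CV_32S) in function 'convexHull'
```

View pics/w2.png

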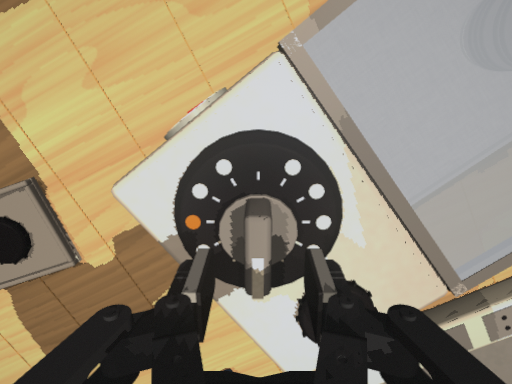

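The wrist view shows the bar straight and centred (x≈258) between the fingers, with the orange dot at (193,222), a quarter turn away. Next: descend and grip.

>>> {"name": "carry_out", "arguments": {"plan": [[[0,0,-0.015,0,0,0,0.5],[0,0,-0.013,0,0,0,0.5],[0,0,-0.0065,0,0,0,0.5],[0,0,0,0,0,0,0.3],[0,0,0,0,0,0,0.2],[0,0,0,0,0,0,0.1],[0,0,0,0,0,0,0],[0,0,0,0,0,0,0],[0,0,0,0,0,0,0],[0,0,0,0,0,0,0]]], "grip_force": 25}}

```text
time: 7.05
position: [593.8, -91.1, 188.3]
ee_rot: [3.141, 0.001, 2.667]
contact_force: [-1.0, -1.8, 3.7]
opening: 13.1
finger_force: 29.7
```

Run:
```python
from h import *
for _ in range(3):
    s=bot.sense();print(s["position"],s["ee_rot"],s["opening"],s["contact_force"],s["moment"],s["finger_force"])
```

```text
[593.79215202 -91.13074399 188.27495928] [3.14142902e+00 1.27628408e-03 2.66680527e+00] 13.129642939183189 [-0.98556841 -1.78621968  3.66733512] [-0.19110169  0.26292128  0.02474121] 29.719764590263367
[593.79215202 -91.13074399 188.27495928] [3.14142902e+00 1.27628408e-03 2.66680527e+00] 13.129642939183189 [-0.98556841 -1.78621968  3.66733512] [-0.19110169  0.26292128  0.02474121] 29.719764590263367
[593.79215202 -91.13074399 188.27495928] [3.14142902e+00 1.27628408e-03 2.66680527e+00] 13.129642939183189 [-0.98556841 -1.78621968  3.66733512] [-0.19110169  0.26292128  0.02474121] 29.719764590263367
```

>>> {"name": "carry_out", "arguments": {"plan": [[[0,0,-0.001,0,0,0,0],[0,0,-0.001,0,0,0,0],[0,0,-0.0005,0,0,0,0],[0,0,0,0,0,0,0],[0,0,0,0,0,0,0]]]}}

```text
time: 7.47
position: [593.7, -91.1, 185.2]
ee_rot: [3.142, 0.001, 2.667]
contact_force: [-0.1, -1.4, 4.4]
opening: 13.2
finger_force: 29.8
```

>>> {"name": "carry_out", "arguments": {"plan": [[[0,0,-0.0005,0,0,0,0],[0,0,0,0,0,0,0]]]}}

```text
time: 7.63
position: [593.7, -91.1, 184.6]
ee_rot: [3.142, 0.001, 2.667]
contact_force: [0.2, -1.3, 4.9]
opening: 13.4
finger_force: 29.9
```

>>> {"name": "carry_out", "arguments": {"plan": [[[0,0,-0.0004,0,0,0,0],[0,0,0,0,0,0,0],[0,0,0,0,0,0,0]]]}}

```text
time: 7.88
position: [593.7, -91.1, 184.3]
ee_rot: [-3.142, 0.001, 2.667]
contact_force: [0.6, -3.1, 4.5]
opening: 13.4
finger_force: 29.9
```

>>> {"name": "carry_out", "arguments": {"plan": [[[0,0,-0.0004,0,0,0,0],[0,0,0,0,0,0,0]]]}}

```text
time: 8.05
position: [593.7, -91.1, 183.8]
ee_rot: [-3.142, 0.001, 2.667]
contact_force: [0.9, -2.3, 5.3]
opening: 13.6
finger_force: 29.9
```

>>> {"name": "carry_out", "arguments": {"plan": [[[0,0,-0.0004,0,0,0,0],[0,0,0,0,0,0,0],[0,0,0,0,0,0,0]]]}}

```text
time: 8.3
position: [593.7, -91.1, 183.5]
ee_rot: [3.142, 0.001, 2.667]
contact_force: [1.0, -1.6, 5.1]
opening: 13.3
finger_force: 29.9
```

>>> {"name": "carry_out", "arguments": {"plan": [[[0,0,-0.0004,0,0,0,0],[0,0,0,0,0,0,0]]]}}

```text
time: 8.47
position: [593.7, -91.1, 183.1]
ee_rot: [3.142, 0.001, 2.667]
contact_force: [-0.5, -1.1, 4.7]
opening: 13.6
finger_force: 29.9
```

>>> {"name": "carry_out", "arguments": {"plan": [[[0,0,-0.0004,0,0,0,0],[0,0,0,0,0,0,0],[0,0,0,0,0,0,0]]]}}

```text
time: 8.72
position: [593.7, -91.1, 182.9]
ee_rot: [3.142, 0.001, 2.667]
contact_force: [0.0, -1.4, 6.6]
opening: 13.6
finger_force: 30.1
```

>>> {"name": "carry_out", "arguments": {"plan": [[[0,0,-0.0003,0,0,0,0],[0,0,0,0,0,0,0],[0,0,0,0,0,0,0]]]}}

```text
time: 8.97
position: [593.7, -91.1, 182.8]
ee_rot: [3.141, 0.001, 2.667]
contact_force: [-0.6, -1.9, 7.3]
opening: 13.9
finger_force: 30.2
```

>>> {"name": "carry_out", "arguments": {"plan": [[[0,0,-0.0002,0,0,0,0],[0,0,0,0,0,0,0],[0,0,0,0,0,0,0]]]}}

```text
time: 9.22
position: [593.8, -91.1, 182.7]
ee_rot: [3.141, 0.001, 2.667]
contact_force: [-0.6, -1.8, 8.1]
opening: 13.3
finger_force: 30.3
```

The stop is felt: 8.1 N where the spring alone gives about 5.7. A small trial turn comes first.

>>> {"name": "carry_out", "arguments": {"plan": [[[0,0,0,0,0,-2.5,0],[0,0,0,0,0,-2.5,0],[0,0,0,0,0,0,0],[0,0,0,0,0,0,0]]]}}

```text
time: 9.55
position: [593.8, -91.0, 182.7]
ee_rot: [3.141, 0.001, 2.58]
contact_force: [0.0, -1.8, 7.7]
opening: 13.7
finger_force: 30.3
```

```bash
python3 -c "
from h import *
s=bot.sense();print(s['moment'],s['contact_force'],s['ee_rot'])"
```

```text
[-0.44563419  0.08764144 -0.05093166] [ 0.03254367 -1.7518979   7.71678323] [3.14130743e+00 1.14733744e-03 2.57956415e+00]
```

>>> {"name": "carry_out", "arguments": {"plan": [[[0,0,0,0,0,-2,0],[0,0,0,0,0,0,0],[0,0,0,0,0,0,0]]]}}

```text
time: 9.8
position: [593.8, -91.0, 182.7]
ee_rot: [3.141, 0.001, 2.545]
contact_force: [-0.1, -2.6, 7.7]
opening: 13.6
finger_force: 30.3
```

```bash
python3 -c "
from h import *
s=bot.sense();print(s['moment'],s['contact_force'],s['ee_rot'])"
```

```text
[-0.47099774  0.04906665 -0.00070044] [-0.14100384 -2.5532319   7.69253847] [3.14119514e+00 1.14990785e-03 2.54461486e+00]
```

It turns freely. I'll go on, watching the force.

>>> {"name": "carry_out", "arguments": {"plan": [[[0,0,0,0,0,-4,0],[0,0,0,0,0,-4,0],[0,0,0,0,0,-4,0],[0,0,0,0,0,-4,0],[0,0,0,0,0,-4,0],[0,0,0,0,0,0,0]]]}}

```text
time: 10.3
position: [593.9, -90.9, 182.7]
ee_rot: [3.141, 0.001, 2.193]
contact_force: [-0.5, -1.6, 8.4]
opening: 13.6
finger_force: 30.3
```

>>> {"name": "carry_out", "arguments": {"plan": [[[0,0,0,0,0,-4,0],[0,0,0,0,0,-4,0],[0,0,0,0,0,-4,0],[0,0,0,0,0,-4,0],[0,0,0,0,0,-4,0],[0,0,0,0,0,0,0]]]}}

```text
time: 10.8
position: [594.0, -90.9, 182.7]
ee_rot: [3.14, 0.001, 1.844]
contact_force: [0.2, -1.6, 6.9]
opening: 13.4
finger_force: 30.3
```

>>> {"name": "carry_out", "arguments": {"plan": [[[0,0,0,0,0,-4,0],[0,0,0,0,0,-4,0],[0,0,0,0,0,-4,0],[0,0,0,0,0,-4,0],[0,0,0,0,0,-4,0],[0,0,0,0,0,0,0]]]}}

```text
time: 11.3
position: [594.2, -91.0, 182.8]
ee_rot: [3.14, 0.0, 1.495]
contact_force: [0.5, -0.9, 7.3]
opening: 13.5
finger_force: 30.2
```

>>> {"name": "carry_out", "arguments": {"plan": [[[0,0,0,0,0,-4,0],[0,0,0,0,0,-4,0],[0,0,0,0,0,-4,0],[0,0,0,0,0,-4,0],[0,0,0,0,0,-4,0],[0,0,0,0,0,-2.8,0],[0,0,0,0,0,0,0],[0,0,0,0,0,0,0]]]}}

```text
time: 11.97
position: [594.3, -91.1, 182.8]
ee_rot: [3.14, -0.001, 1.099]
contact_force: [0.3, -1.1, 7.5]
opening: 13.6
finger_force: 30.2
```

Run:
```python
from h import *
s=bot.sense();print(s['moment'],s['contact_force'],s['ee_rot'])
f=bot.grab_frame("wrist");cv2.imwrite("pics/w3.png",f["color"][:,:,::-1])
```

```text
[-0.51860331 -0.33043915  0.01581382] [ 0.34337248 -1.12855271  7.46974479] [ 3.13952916e+00 -6.83038323e-04  1.09943776e+00]
```

View pics/w3.png

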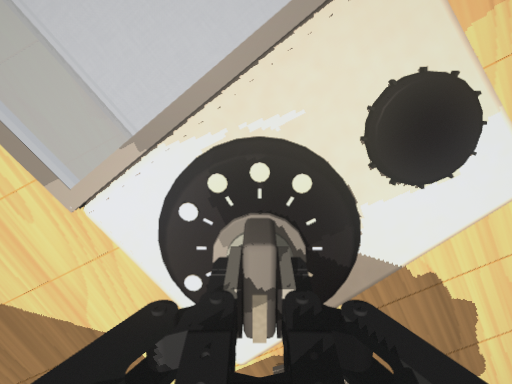

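The bar is in line with the opposite dot at (260,172) and the ticks are symmetric about it, so it is on the setting. I'll let the knob rise in the grip, then release.

>>> {"name": "carry_out", "arguments": {"plan": [[[0,0,0.001,0,0,0,0],[0,0,0.001,0,0,0,0],[0,0,0.001,0,0,0,0],[0,0,0.001,0,0,0,0],[0,0,0.0008,0,0,0,0],[0,0,0,0,0,0,0]]]}}

```text
time: 12.52
position: [594.2, -91.0, 187.2]
ee_rot: [3.14, -0.0, 1.1]
contact_force: [4.7, -2.9, 4.9]
opening: 13.7
finger_force: 29.7
```

```bash
python3 -c "
from h import *
s=bot.sense();print(s['moment'],s['contact_force'],s['ee_rot'])"
```

```text
[-0.65707476 -1.20472297  0.01632368] [ 4.69686635 -2.91544695  4.89936503] [ 3.14013509e+00 -4.78085550e-04  1.09966563e+00]
```

>>> {"name": "carry_out", "arguments": {"plan": [[[0,0,0.0005,0,0,0,0],[0,0,0,0,0,0,0.2],[0,0,0,0,0,0,0.3],[0,0,0,0,0,0,0.5],[0,0,0,0,0,0,0.5],[0,0,0.01,0,0,0,0.5],[0,0,0.03,0,0,0,0.5],[0,0,0.04,0,0,0,1],[0,0,0.04,0,0,0,1],[0,0,0,0,0,0,1],[0,0,0,0,0,0,1]]]}}

```text
time: 13.43
position: [594.8, -91.0, 311.0]
ee_rot: [3.136, -0.002, 1.1]
contact_force: [-0.8, -0.4, -0.7]
opening: 85.0
finger_force: 0.0
```

Run:
```python
from m import *
s=bot.sense();print(s['position'],s['contact_force'],s['opening'])
f=bot.grab_frame("wrist");cv2.imwrite("pics/w4.png",f["color"][:,:,::-1]);
C=cloud(f);b=(np.hypot(C[...,0]-593,C[...,1]+90.5)<15)&(C[...,2]>195);print("top z",np.median(C[b][:,2]))
meas(f)
```

```text
[594.83203144 -91.03287893 311.03640797] [-0.84456188 -0.36691442 -0.74229555] 84.97544635854045
top z 385.0283208947578
dial ((595.0574951171875, -89.06539916992188), (107.28166961669922, 108.38655853271484), 159.6631317138672)
white 98 r 39.1 ang 62.9
white 92 r 39.5 ang 94.5
white 93 r 39.4 ang 31.1
white 90 r 40.5 ang 125.8
white 78 r 43.0 ang -174.5
white 75 r 43.7 ang -146.0
white 46 r 44.8 ang -87.8
bar ((594.3250732421875, -90.47013092041016), (47.1495246887207, 13.477900505065918), 63.415462493896484) mean [594.8949  -89.70186] axis -116.4941 1051
```

View pics/w4.png

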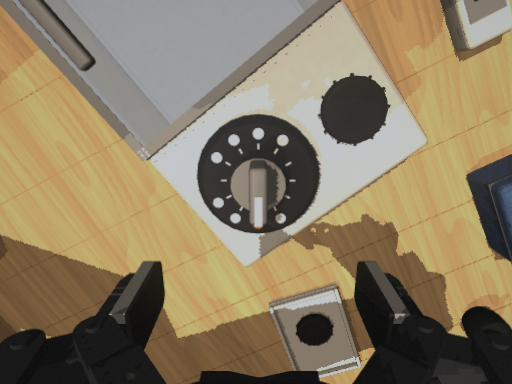

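The wrist view shows the pointer's nose lying over the hidden orange dot (about (258,215)), with its bar on the tick grid. A last check of knob height and lid, then hand in.

Run:
```python
from h import *
def top(f):
    C=cloud(f);b=(np.hypot(C[...,0]-593.5,C[...,1]+90.5)<20)&(C[...,2]>200)&(C[...,2]<225);return np.median(C[b][:,2])
f=bot.grab_frame("wrist");print("knob top before/after",top(dict(np.load("w1.npz"))),top(f))
a=np.radians(10.1);X=np.array([np.cos(a),np.sin(a)]);Y=np.array([-X[1],X[0]]);H=np.array([699.9,135.5])
C=cloud(bot.grab_frame("scene"));q=C[(C[...,2]>125)&(C[...,2]<175)]
u=(q[:,:2]-H)@X;v=(q[:,:2]-H)@Y;m=(u<-10)&(u>-180)&(abs(v)<110)
w=np.polyfit(u[m],q[m,2],1);print("lid angle",-w[0],w[1])
```

```text
knob top before/after 214.3870733248947 214.45487253840696
lid angle 0.00399287961158386 146.06467109898145
```

```bash
python3 -c "
from workcell import bot
print(bot.hand_in())"
```

```text
the job is handed in; nothing more can be done
None
```

I handed the job in: the lid is shut (about 0.004 rad), and the knob is turned 90° clockwise to the orange dot and back up at its rest height; hand-in returned no verdict.

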